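# Ease the drop grille down off its two wedges

### The arm

A 7-joint arm with a two-finger parallel gripper is mounted at the origin on the work surface. World frame = base frame: x ahead of the robot, y to its left, z up, the work surface at z = 0. Lengths are in m, angles in rad, forces in N, time in s.
With the tool pointing down it reaches from about 0.35 to 0.9 m from the base axis. Payload 8.1 kg.
Tool frame: the origin (TCP) lies midway between the tips of the shut fingers; the grasp point (between the pads) lies 19 mm behind it; z points along the fingers, y is the line along which they close (so a half turn about z gives the same grasp; the last joint's range is limited). The gripper opens to 92 mm and grips with 3 to 60 N. Pads are 19 mm wide; open, the fingers measure 130 mm over their backs; the gripper's body (75 mm by 190 mm) begins 47 mm behind the grasp point.
Start: joints at [1.114, 0.434, 0.025, 1.573, -0.012, 1.134, -0.075], TCP at [0.217, -0.586, 0.227] pointing down, gripper open.
Joint ranges: [-2.62, 2.62], [-0.44, 2.09], [-1.27, 1.32], [0.08, 2.57], [-1.32, 4.46], [0.12, 2], [-2.74, 2.74]. Speed limits (rad/s): [2.22, 2.22, 3.01, 3.01, 3.14, 3.14, 3.14].

### API

Orientations are given as a rotation vector (axis times angle).
In Python, from cell import arm gives the robot as it stands.
- The arm moves only by the tool carry_out, never from a script. Its arguments are lists of equal length, an entry for each row: "claw": the finger opening in cm, from 0 to 9.18; "delta_pos": the shift along the tool's x, y, z in cm, a list of three; "angular": the turn, a rotation vector about the tool's x, y, z in rad, a list of three. In form: {"claw": [claw, ...], "delta_pos": [[dx, dy, dz], ...], "angular": [[ax, ay, az], ...]}. A call has 1 to 20 rows; each row shifts and turns the commanded pose from where the row before left it, along the tool's axes as they then stand; what a row does not reach is not made up. A row lasts 1/10 s, in which the tool goes at most 50 mm and 8.59 degrees, less where a joint would pass 70% of its speed; a pose out of reach is approached as far as the arm can. A call with a gripper value outside its range is refused whole. The fingers move at their own pace and stop on an object; "force" is the grip in N (left out, the last holds). Time passes only in rows, so rows that do not move let the fingers close. It gives the time, the measured TCP pose, the force, the opening and the grip force at its end, in the units of the state.
- arm.observe(): the state, without advancing time (a new reading comes with each control period).
- arm.get_image(name): name is "scene" or "top" or "wrist"; returns a dict with "frame" (400x640x3 uint8, red, green, blue), "mtx" (3x3 intrinsics, pixels), "T" (4x4, takes a point from camera to world coordinates). Camera axes: x right, y down, z forward; pixel columns grow to the right and rows downward; lengths in m; the calibration is good to about 2 mm. The wrist camera is an equidistant fisheye: a pixel r from the principal point sees the ray r / f radians off the axis. A picture is of the moment at which its call begins. There is no depth.
- arm.sign_off(): hands the job in; it is judged then, once.
Trained networks look in a picture, given as the dict that the camera call returned (one of the last four; its "shot" number tells which), for a name from the list of things; names that differ only in an ending like _2 or _b are one class to them, and where a whole thing is asked for, a point or a joint stands for the part that bears it (a point fixed in the world has none). Each returns a list of dicts, best first, with "conf" (0 to 1); they miss things now and then, are a little off and sometimes report something else, mostly with a low value. They report only what shows in the picture. A call takes as long as a camera call. They do not tell look-alikes from the thing itself.
- arm.look_for(label, picture): "centre" ([column, row] as shares, 0 to 1, of the picture: columns of its width, rows of its height, amid what is visible of it).
- arm.trace(label, picture): "region" (400x640 bool, what is visible of it) and "centre" ([column, row] as shares, 0 to 1, of the picture: columns of its width, rows of its height, amid what is visible of it).
- arm.place_of(label, picture): "centre" ([column, row] as shares, 0 to 1, of the picture: columns of its width, rows of its height: a listed point, or the origin of a listed thing).
The state is a dict: "clock": time; "joints": joint angles; "dq": joint speeds; "joint_efforts": joint torques, N m; "position": TCP position; "ee_rot": TCP orientation; "force": force on the tool from outside, world axes, zero at the start; "ft_torque": the same for the moment, N m; "width": opening from 0.0 (shut) to 1.0 (fully open); "gripper_force": force on a finger pad.
Only numpy, scipy, OpenCV 4.12 (cv2) and the standard library are available. Lean on these libraries where they do the work, as an engineer would, in place of code of your own. Each camera call takes 0.05 s, during which the arm holds its last target. There are 200 camera calls.

### The job

The heavy steel drop grille stands in its two upright channels, packed up off the bench on two hardwood wedges. Work the wedges back out from under it in small tugs, a little from each by turns, so that the grille comes down gently and stays near level, never more than about 15 mm lower at one end than at the other, until it stands on both its rubber feet. Leave both wedges lying on the bench, clear in front of the grille, and do not disturb the other things on the bench.

Things in the scene. Friction and masses are not known exactly. Their poses are not given: they have to be found in the camera images.
- hatch_frame: Fixed dark steel frame, 360 mm high, that the grille slides in. Origin on the bench midway between its two upright U channels, in the grille's mid-plane; x level, through the grille away from the robot; y to the robot's left; z up. Channel flanges: x -18.6 to +18.6 mm, from |y| = 150 outwards; webs' inner faces at |y| = 176. Foot plates 160 x 50 x 6 mm out to |y| = 230. No sill.
- grille: Heavy grille of 25 mm square tube and bars, about 2.4 kg, 340 mm wide (y), 230 high, loose in the channels: it sinks, rises and tilts a little (play 6 mm at each end, 2.5 mm front and back). Origin at the middle of the underside of its bottom rail (25 mm thick in x), axes as the frame's. Origin height: about 24 mm at the start, 8 mm when down on its 8 mm rubber feet.
- rail_edge (a point): Middle of the bottom rail's lower front edge, 12.5 mm in front (-x) of the grille's origin. This edge is what rests on the wedges.
- lift_ledge (a point): Middle of the lower front edge of the grille's lift ledge, a plate 240 mm long (y), 4 mm thick, standing out 40 mm in front of the rail's face, underside 132 mm above the grille's origin. It roofs over the wedge butts: an upright gripper hits it at first, one leaning back (body towards the robot) about 30 degrees clears it. A butt drawn out 50 mm can be gripped upright near its end.
- grille_left_foot (a point): Underside of the grille's left rubber foot, 150 mm left (+y) of the middle; height 0 when that end is down, about 16 mm at the start.
- grille_right_foot (a point): Underside of the grille's right rubber foot, 150 mm right (-y) of the middle; height 0 when that end is down, about 16 mm at the start.
- wedge_left: Hardwood wedge under the grille's left half, 160 mm long (x), sides upright and parallel 40 mm apart, flat on the bench; top slopes from 36 mm thick at the butt (-x, towards the robot) to 4 mm at the thin end. Origin: middle of its underside. About 60 mm stands out in front of the rail. Drawn 5 mm it lowers the grille 1 mm there; loose after about 80 mm, out after 100. Pull about 8 to 24 N.
- wedge_right: The same kind of wedge, lying the same way, under the grille's right half.
- wedge_left_tip (a point): Middle of the thin end of the left wedge (80 mm along +x from its origin, 2 mm up).
- wedge_left_butt (a point): Middle of the thick end of the left wedge (80 mm along -x from its origin, 18 mm up).
- wedge_right_tip (a point): Middle of the thin end of the right wedge (80 mm along +x from its origin, 2 mm up).
- wedge_right_butt (a point): Middle of the thick end of the right wedge (80 mm along -x from its origin, 18 mm up).
- piston: Bystander: steel engine piston standing crown up, 57 mm across, 50 mm high, to the left, nearer the robot than the jar. Origin under its centre.
- screw_jar: Bystander: closed glass jar of screws, 76 mm across, 106 mm high, to the left. Origin under its centre.
- pliers: Bystander: needle-nose pliers lying flat to the right, 160 mm long (handles to -x), 14 mm high. Origin under the pivot.
Not all that is in view belongs to the job. Leave any orange or turquoise look-alike of the wedge_right alone.

How it is judged:
By the outcome, as a careful person would: the job done as asked, in the order asked, and still so for the second after the job is handed in, with the robot touching nothing.
It also fails if it takes over 69 s, if anything falls off the work surface, if the arm or the gripper's body presses on something with over 40 N, if the wrist force passes 120 N, or if a joint passes its speed limit or range.

## Working session

There is one attempt and no reset: what is moved stays moved. The work goes in short steps, Python scripts to look and compute and a tool call to move; the robot and the scene stay as the last step left them, time stands still between calls to the robot, and variables do not carry over. Pictures are saved under pics/ and viewed, at most 10 in all, crops included, and the job is handed in when it is done.

Besides the shell and the picture viewer there is one more tool, called after "Call:" as name(argument=value, ...) on one line, values as JSON. carry_out: Moves the arm, as the interface text tells. Its arguments: {"type":"object","properties":{"claw":{"type":"array","items":{"type":"number"}},"delta_pos":{"type":"array","items":{"type":"array","items":{"type":"number"}}},"angular":{"type":"array","items":{"type":"array","items":{"type":"number"}}},"force":{"type":"number"}},"required":["claw","delta_pos","angular"]}

```bash
mkdir -p pics; ls; cat > h.py <<'E'
import numpy as np, cv2
from cell import arm
from scipy.spatial.transform import Rotation as R
def ray(p,c):
    u=c[0]*640;v=c[1]*400;K=p["mtx"];T=np.array(p["T"])
    d=np.array([(u-K[0][2])/K[0][0],(v-K[1][2])/K[1][1],1.]);d/=np.linalg.norm(d)
    return T[:3,3],T[:3,:3]@d
def tri(rs):
    A=np.zeros((3,3));b=np.zeros(3)
    for o,d in rs:
        P=np.eye(3)-np.outer(d,d);A+=P;b+=P@o
    x=np.linalg.solve(A,b)
    return x,max(np.linalg.norm(np.cross(x-o,d)) for o,d in rs)
def save(p,n): cv2.imwrite(n,cv2.cvtColor(p["frame"],cv2.COLOR_RGB2BGR))
E
python3 - <<'E'
from h import *
s=arm.get_image("scene");t=arm.get_image("top")
save(s,"pics/s0.png");save(t,"pics/t0.png")
for n in ["hatch_frame","grille","rail_edge","lift_ledge","grille_left_foot","grille_right_foot","wedge_left_butt","wedge_right_butt","wedge_left_tip","wedge_left","wedge_right","piston","screw_jar","pliers"]:
    a=arm.place_of(n,s);b=arm.place_of(n,t)
    print(n,[[(round(q["conf"],2),np.round(np.array(q["centre"])*[640,400]).tolist()) for q in z[:3]] for z in(a,b)])
    if a and b:
        x,e=tri([ray(s,a[0]["centre"]),ray(t,b[0]["centre"])]);print("   ",x.round(4),round(e,4))
print(arm.observe())
E
```

```text
pics
hatch_frame [[(0.26, [412.0, 187.0])], []]
grille [[(0.83, [309.0, 238.0])], [(0.8, [334.0, 177.0])]]
    [ 0.623  -0.0352 -0.0057] 0.0048
rail_edge [[(0.82, [302.0, 229.0])], [(0.51, [336.0, 175.0])]]
    [ 0.6238 -0.0483  0.0432] 0.0043
lift_ledge [[(0.58, [306.0, 195.0]), (0.27, [263.0, 241.0]), (0.26, [340.0, 256.0])], [(0.82, [337.0, 189.0])]]
    [ 0.5694 -0.0393  0.1576] 0.0025
grille_left_foot [[], [(0.58, [284.0, 185.0])]]
grille_right_foot [[(0.66, [262.0, 243.0])], [(0.79, [380.0, 169.0])]]
    [ 0.6479 -0.188  -0.0028] 0.0041
wedge_left_butt [[(0.7, [332.0, 216.0])], [(0.58, [306.0, 206.0]), (0.16, [186.0, 190.0])]]
    [0.5346 0.0475 0.0022] 0.0003
wedge_right_butt [[(0.96, [401.0, 276.0]), (0.84, [270.0, 223.0]), (0.71, [313.0, 316.0])], [(0.74, [241.0, 123.0]), (0.64, [405.0, 286.0]), (0.63, [327.0, 85.0])]]
    [0.79   0.2508 0.0245] 0.0081
wedge_left_tip [[(0.72, [339.0, 256.0])], []]
wedge_left [[(0.54, [336.0, 236.0])], []]
wedge_right [[(0.95, [273.0, 240.0]), (0.91, [373.0, 282.0]), (0.8, [303.0, 297.0])], [(0.95, [264.0, 119.0]), (0.94, [376.0, 278.0]), (0.
[... 383 characters left out ...]
 0.0021
{'clock': 1.5, 'joints': array([ 1.11436927,  0.43448915,  0.02496841,  1.57322568, -0.01160459,
        1.13398718, -0.07507709]), 'dq': array([ 0.00038399, -0.00035754, -0.00046279, -0.00239808, -0.00051945,
        0.00024908,  0.00052334]), 'joint_efforts': array([-1.08338322e-04, -6.67665625e+01,  9.83958431e-01, -3.14804363e+01,
       -6.06442150e-02,  3.28950479e-02,  1.64844658e-05]), 'position': array([ 0.21655035, -0.58628905,  0.22673826]), 'ee_rot': array([3.09253476e+00, 5.52834801e-01, 2.24664362e-05]), 'force': array([ 0.10551927, -0.06713465,  0.06790524]), 'ft_torque': array([-0.00880603, -0.03160035, -0.06734286]), 'gripper_force': 0.0, 'width': 1.0021581821993595}
```

View images.

View pics/s0.png

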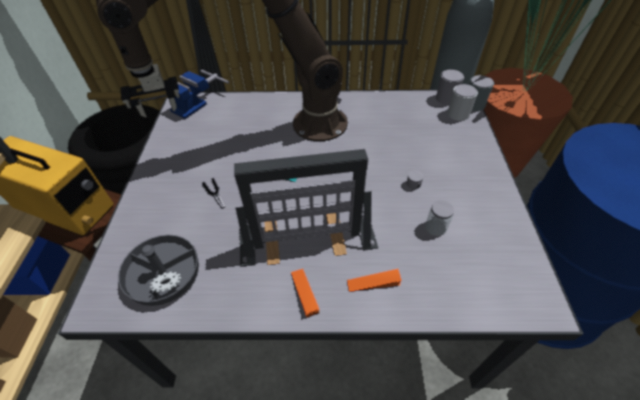

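View pics/t0.png

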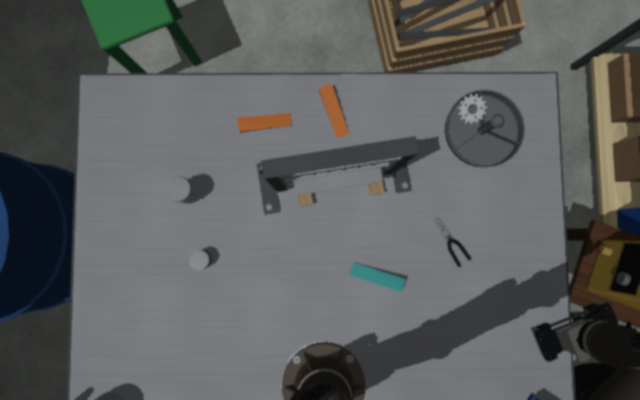

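```bash
cat >> h.py <<'E'
def pose(p,yaw,tilt):  # tool x ahead along yaw, z down, leaning back by tilt
    return np.array(p),R.from_euler('z',yaw)*R.from_euler('x',np.pi)*R.from_euler('y',tilt)
def plan(p1,r1,n,p0=None,r0=None):
    o=arm.observe()
    if p0 is None: p0,r0=o["position"],R.from_rotvec(o["ee_rot"])
    rv=(r0.inv()*r1).as_rotvec()/n; r=r0; D=[];A=[]
    for i in range(n):
        D.append((r.inv().apply((p1-p0)/n)*100).round(2).tolist());A.append(rv.round(3).tolist())
        r=r*R.from_rotvec(rv)
    print(n,"delta",D,"ang",A[0])
E
python3 - <<'E'
from h import *
plan(*pose([.40,-.04,.20],.15,.52),14)
E
```

```text
14 delta [[2.58, -3.21, 0.19], [2.53, -3.24, 0.27], [2.47, -3.28, 0.35], [2.41, -3.32, 0.43], [2.34, -3.35, 0.51], [2.27, -3.39, 0.58], [2.2, -3.42, 0.65], [2.13, -3.45, 0.72], [2.05, -3.49, 0.78], [1.97, -3.52, 0.84], [1.89, -3.55, 0.9], [1.8, -3.58, 0.95], [1.72, -3.61, 1.01], [1.63, -3.64, 1.05]] ang [-0.004, 0.037, 0.014]
```

Call:
carry_out(claw=[9, 9, 9, 9, 9, 9, 9, 9, 9, 9, 9, 9, 9, 9, 7], delta_pos=[[2.58, -3.21, 0.19], [2.53, -3.24, 0.27], [2.47, -3.28, 0.35], [2.41, -3.32, 0.43], [2.34, -3.35, 0.51], [2.27, -3.39, 0.58], [2.2, -3.42, 0.65], [2.13, -3.45, 0.72], [2.05, -3.49, 0.78], [1.97, -3.52, 0.84], [1.89, -3.55, 0.9], [1.8, -3.58, 0.95], [1.72, -3.61, 1.01], [1.63, -3.64, 1.05], [0, 0, 0]], angular=[[-0.004, 0.037, 0.014], [-0.004, 0.037, 0.014], [-0.004, 0.037, 0.014], [-0.004, 0.037, 0.014], [-0.004, 0.037, 0.014], [-0.004, 0.037, 0.014], [-0.004, 0.037, 0.014], [-0.004, 0.037, 0.014], [-0.004, 0.037, 0.014], [-0.004, 0.037, 0.014], [-0.004, 0.037, 0.014], [-0.004, 0.037, 0.014], [-0.004, 0.037, 0.014], [-0.004, 0.037, 0.014], [0, 0, 0]])

```text
clock: 3.0
position: [0.399, -0.0356, 0.199]
ee_rot: [-2.991, -0.238, -0.797]
force: [0.6, -1.0, -0.4]
width: 0.936
gripper_force: 0.0
```

```bash
cat >> h.py <<'E'
_ray=ray
def ray(p,c,fish=False):
    if not fish: return _ray(p,c)
    K=p["mtx"];T=np.array(p["T"]);x=(c[0]*640-K[0][2])/K[0][0];y=(c[1]*400-K[1][2])/K[1][1]
    r=np.hypot(x,y)+1e-12;d=np.array([np.sin(r)*x/r,np.sin(r)*y/r,np.cos(r)])
    return T[:3,3],T[:3,:3]@d
E
python3 - <<'E'
from h import *
o=arm.observe();print(o["clock"],o["position"],R.from_rotvec(o["ee_rot"]).as_matrix().round(3).tolist())
w=arm.get_image("wrist");save(w,"pics/w1.png");print(w["mtx"],np.array(w["T"]).round(3))
for n in ["wedge_left_butt","wedge_right_butt","rail_edge","grille_left_foot","grille_right_foot"]:
    a=arm.place_of(n,w);print(n,[(round(q["conf"],2),np.round(np.array(q["centre"])*[640,400]).tolist()) for q in a[:3]])
E
```

```text
3.0 [ 0.39897197 -0.03562002  0.19903667] [[0.856, 0.157, 0.492], [0.138, -0.988, 0.075], [0.498, 0.004, -0.867]]
[[309.70691629   0.         317.65876601]
 [  0.         309.70691629 199.53514386]
 [  0.           0.           1.        ]] [[ 0.158 -0.952  0.261  0.379]
 [-0.987 -0.153  0.038 -0.039]
 [ 0.004 -0.263 -0.965  0.369]
 [ 0.     0.     0.     1.   ]]
wedge_left_butt [(0.87, [271.0, 144.0]), (0.73, [278.0, 59.0]), (0.26, [345.0, 103.0])]
wedge_right_butt [(0.81, [436.0, 149.0])]
rail_edge [(0.9, [345.0, 103.0]), (0.64, [436.0, 149.0])]
grille_left_foot [(0.98, [239.0, 99.0]), (0.21, [270.0, 146.0])]
grille_right_foot [(0.82, [446.0, 104.0]), (0.72, [360.0, 58.0])]
```

View pics/w1.png

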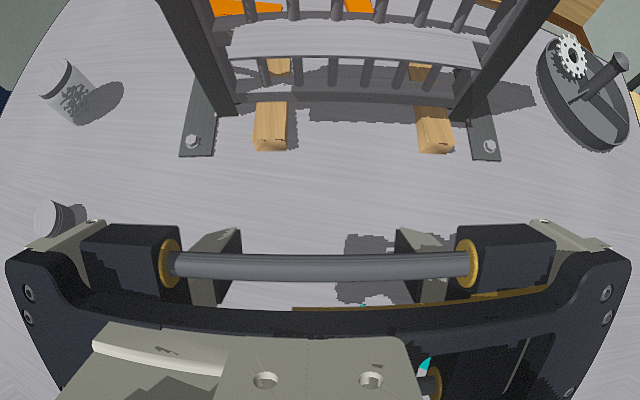

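```bash
python3 - <<'E'
from h import *
import pickle
w=arm.get_image("wrist");t=arm.get_image("top");s=arm.get_image("scene")
def zp(r,z): o,d=r; return (o+d*(z-o[2])/d[2]).round(4)
rs={}
for n,px in [("wedge_left_butt",(271,144)),("wedge_right_butt",(436,149))]:
    r=[ray(w,np.array(px)/[640,400],True)];rs[n]=r[0]
    print(n,zp(r[0],.018))
    for p,b in((t,'t'),(s,'s')):
        best=None
        for q in arm.place_of(n,p):
            x,e=tri([r[0],ray(p,q["centre"])]);print('  ',b,round(q["conf"],2),x.round(4),round(e,4))
for n,px,z in [("lf",(239,99),.016),("rf",(446,104),.016),("rail",(345,103),.024)]: print(n,zp(ray(w,np.array(px)/[640,400],True),z))
# masks: yaw of wedges
for n in("wedge_left","wedge_right"):
    for m in arm.trace(n,w)[:2]:
        g=m["region"].astype(np.uint8);ys,xs=np.nonzero(g);print(n,m["conf"],xs.min(),xs.max(),ys.min(),ys.max())
        c=max(cv2.findContours(g,0,2)[0],key=cv2.contourArea)
        print(cv2.approxPolyDP(c,3,True)[:,0].tolist())
pickle.dump(rs,open("rs.pkl","wb"))
print(arm.observe()["clock"])
E
```

```text
wedge_left_butt [0.5376 0.0383 0.018 ]
   t 0.45 [0.5387 0.0421 0.0126] 0.0029
   t 0.32 [ 0.6264  0.1064 -0.1985] 0.0194
   s 0.89 [0.5361 0.0429 0.0203] 0.0051
   s 0.71 [ 0.6305 -0.0548 -0.0923] 0.1263
wedge_right_butt [ 0.5663 -0.174   0.018 ]
   t 0.81 [ 0.7427 -0.1052  0.0194] 0.1809
   t 0.73 [ 0.5638 -0.1709  0.0236] 0.0012
   t 0.7 [0.4958 0.0719 0.5098] 0.19
   t 0.56 [ 0.3569 -0.106   0.3938] 0.0696
   s 0.85 [ 0.7397 -0.1516 -0.2586] 0.1248
   s 0.79 [ 0.5655 -0.1718  0.0194] 0.0016
   s 0.7 [0.6675 0.0463 0.0248] 0.2408
lf [0.6014 0.0986 0.016 ]
rf [ 0.6438 -0.1915  0.016 ]
rail [ 0.6087 -0.0468  0.024 ]
wedge_left 0.82 247 284 59 151
[[281, 102], [252, 103], [247, 128], [252, 151], [281, 149]]
wedge_left 0.33 184 518 0 107
[[184, 0], [230, 105], [312, 99], [443, 107], [452, 101], [518, 1], [493, 0], [478, 28], [456, 22], [467, 0], [454, 0], [444, 21], [419, 17], [424, 0], [412, 0], [406, 16], [380, 14], [380, 0], [368, 0], [365, 12], [336, 11], [335, 0], [323, 0], [320, 12], [292, 11], [290, 0], [279, 0], [278, 12], [254, 15], [248, 12], [246, 0], [234, 0], [237, 14], [216, 18], [206, 16], [201, 0]]
wedge_right 0.8 403 450 62 151
[[411, 105], [414, 149], [434, 151], [444, 147], [450, 140], [441, 109]]
wedge_right 0.75 203 276 0 17
[[203, 0], [209, 17], [236, 14], [231, 1]]
3.75
```

```bash
python3 - <<'E'
from h import *
plan(*pose([.505,.036,.10],.14,.52),5)
E
```

```text
5 delta [[1.03, -1.19, 2.87], [1.03, -1.19, 2.87], [1.02, -1.19, 2.87], [1.02, -1.2, 2.87], [1.02, -1.2, 2.87]] ang [-0.001, -0.0, 0.002]
```

Call:
carry_out(claw=[7, 7, 7, 7, 7, 7], delta_pos=[[1.02, -1.2, 2.87], [1.02, -1.2, 2.87], [1.02, -1.2, 2.87], [1.02, -1.2, 2.87], [1.02, -1.2, 2.87], [0, 0, 0]], angular=[[0, 0, 0.002], [0, 0, 0.002], [0, 0, 0.002], [0, 0, 0.002], [0, 0, 0.002], [0, 0, 0]], force=50)

```text
clock: 4.35
position: [0.4392, -0.0176, 0.1515]
ee_rot: [-3.029, -0.213, -0.754]
force: [-0.6, 0.3, -0.4]
width: 0.762
gripper_force: 0.0
```

```bash
python3 - <<'E'
from h import *
import pickle
rs=pickle.load(open("rs.pkl","rb"))
w=arm.get_image("wrist");save(w,"pics/w2.png")
for n in ["wedge_left_butt","wedge_right_butt"]:
    for q in arm.place_of(n,w)[:3]:
        x,e=tri([rs[n],ray(w,q["centre"],True)]);print(n,round(q["conf"],2),np.array(q["centre"])*[640,400],x.round(4),round(e,4))
o=arm.observe();print(o["clock"],o["position"],R.from_rotvec(o["ee_rot"]).as_matrix().round(3).tolist())
E
```

```text
wedge_left_butt 0.82 [267.904 158.4  ] [0.5288 0.0378 0.0354] 0.0038
wedge_right_butt 0.71 [460.096 159.48 ] [ 0.5852 -0.1874 -0.0198] 0.001
4.5 [ 0.43869706 -0.01797436  0.15203059] [[0.874, 0.134, 0.466], [0.128, -0.991, 0.045], [0.468, 0.02, -0.884]]
```

View pics/w2.png

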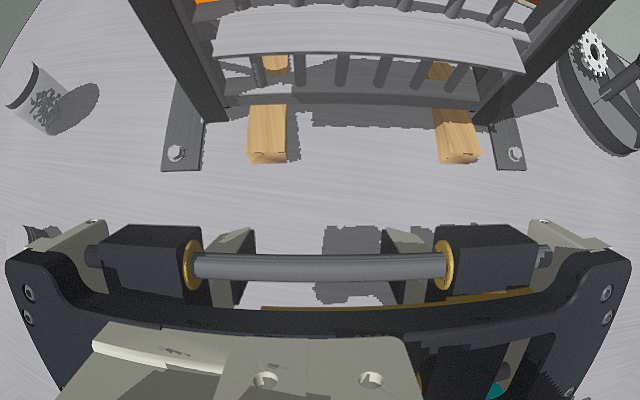

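```bash
python3 - <<'E'
from h import *
o=arm.observe();print(o["joints"].round(3),o["dq"].round(2))
plan(*pose([.505,.036,.10],.14,.52),8)
E
```

```text
[ 0.575  0.082 -0.658  2.457  0.275  0.137 -1.763] [ 0.01 -0.01  0.    0.    0.01  0.   -0.02]
8 delta [[0.51, -0.57, 0.99], [0.5, -0.57, 0.99], [0.5, -0.57, 1.0], [0.49, -0.56, 1.0], [0.49, -0.56, 1.01], [0.48, -0.56, 1.01], [0.48, -0.56, 1.01], [0.48, -0.55, 1.02]] ang [0.003, 0.004, 0.001]
```

Call:
carry_out(claw=[7, 7, 7, 7, 7, 7, 7, 7, 7], delta_pos=[[0.5, -0.57, 1.0], [0.5, -0.57, 1.0], [0.5, -0.57, 1.0], [0.5, -0.57, 1.0], [0.5, -0.57, 1.0], [0.5, -0.57, 1.0], [0.5, -0.57, 1.0], [0.5, -0.57, 1.0], [0, 0, 0]], angular=[[0.003, 0.004, 0.001], [0.003, 0.004, 0.001], [0.003, 0.004, 0.001], [0.003, 0.004, 0.001], [0.003, 0.004, 0.001], [0.003, 0.004, 0.001], [0.003, 0.004, 0.001], [0.003, 0.004, 0.001], [0, 0, 0]])

```text
clock: 5.4
position: [0.4994, 0.0266, 0.1217]
ee_rot: [-3.006, -0.212, -0.749]
force: [0.7, 0.0, 0.6]
width: 0.761
gripper_force: 0.0
```

```bash
python3 - <<'E'
from h import *
o=arm.observe();print(o["joints"].round(3),o["dq"].round(2))
plan(*pose([.505,.036,.10],.14,.52),4)
E
```

```text
[ 0.191  0.225 -0.408  2.395  1.15   0.118 -2.736] [ 0.04 -0.01 -0.02  0.03  0.03  0.01 -0.02]
4 delta [[-0.1, -0.21, 0.56], [-0.11, -0.21, 0.56], [-0.11, -0.21, 0.56], [-0.12, -0.21, 0.56]] ang [-0.001, 0.008, 0.0]
```

```bash
cat > kin.py <<'E'
from h import *
from scipy.optimize import least_squares
def fk(q,P):
    h,a,b,c,o1,o7,e1,e2,wx=P
    M=np.eye(3);p=np.array([0,0,h]);
    def rot(ax,t):
        nonlocal M; M=M@R.from_euler(ax,t).as_matrix()
    def tr(*v):
        nonlocal p; p=p+M@np.array(v)
    rot('z',q[0]+o1);rot('y',q[1]);rot('z',q[2]);tr(e1,0,a);rot('y',q[3]);tr(e2,0,b);rot('z',q[4]);rot('y',q[5]);tr(wx,0,c);rot('z',q[6]+o7)
    return p,M
data=[([1.11436927,0.43448915,0.02496841,1.57322568,-0.01160459,1.13398718,-0.07507709],[0.21655035,-0.58628905,0.22673826],[3.09253476,0.552834801,2.2e-5]),
([.575,.082,-.658,2.457,.275,.137,-1.763],[.4387,-.01797,.15203],R.from_matrix([[0.874,0.134,0.466],[0.128,-0.991,0.045],[0.468,0.02,-0.884]]).as_rotvec())]
E
python3 - <<'E'
from kin import *
o=arm.observe();data.append((o["joints"],o["position"],o["ee_rot"]))
def res(P):
    r=[]
    for q,p,v in data:
        pp,M=fk(q,P);r+=list((pp-p)*5)+list((R.from_matrix(M).inv()*R.from_rotvec(v)).as_rotvec())
    return r
best=None
for o1 in(-2.33,):
  for o7 in(0,1.57,3.14,-1.57,.78,-.78):
    s=least_squares(res,[.34,.4,.4,.25,o1,o7,0,0,0])
    if best is None or s.cost<best.cost:best=s
print(best.cost,best.x.round(4).tolist(),np.abs(best.fun).max())
print(data[2])
E
```

```text
1.4724797418436395 [-1.8919, -2.0923, -0.3516, -4.8306, -2.4872, 1.8287, 2.6231, -0.1593, 0.6313] 0.953327178773854
(array([ 0.19130268,  0.22538002, -0.40805593,  2.39503473,  1.15037948,
        0.1176463 , -2.7363122 ]), array([0.49936078, 0.02664541, 0.12167681]), array([-3.00586924, -0.21184739, -0.74945567]))
```

```bash
cat > fit.py <<'E'
from kin import *
import itertools,pickle
o=arm.observe();data.append((o["joints"],o["position"],o["ee_rot"]))
def fks(q,P,S): return fk(np.array(q)*S,P)
def run():
    best=None
    for s1,s3,s5,s7 in itertools.product([1,-1],repeat=4):
      S=np.array([s1,1,s3,1,s5,1,s7])
      def res(P):
        r=[]
        for q,p,v in data:
            pp,M=fks(q,P,S);r+=list((pp-p)*5)+list((R.from_matrix(M).inv()*R.from_rotvec(v)).as_rotvec())
        return np.r_[r,(np.array(P)[6:])*.01]
      for o1 in(0,3.14):
       for o7 in(0,1.57,3.14,-1.57):
        s=least_squares(res,[.34,.4,.4,.25,o1,o7,0,0,0],max_nfev=60)
        if best is None or s.cost<best[0]:best=(s.cost,s.x,S)
    return best
if __name__=="__main__":
    b=run();print(b[0],b[1].round(4).tolist(),b[2]);pickle.dump(b,open("kin.pkl","wb"))
E
python3 fit.py
```

```text
0.0017512474018115275 [0.1091, 0.597, 0.3874, 0.2895, -0.085, 1.4925, 0.011, -0.0377, 0.0033] [-1  1 -1  1 -1  1 -1]
```

```bash
cat > kin2.py <<'E'
from kin import *
import pickle
S=np.array([-1,1,-1,1,-1,1,-1])
def fk(q,P):
    h,a,b,c,o1,o3,o5,o7,e0,e1,e2,wx,y1,y2,y3=P
    q=np.array(q)*S;M=np.eye(3);p=np.array([0,0,h])
    for ax,t,v in (('z',q[0]+o1,(e0,0,0)),('y',q[1],(0,0,0)),('z',q[2]+o3,(e1,y1,a)),('y',q[3],(0,0,0)),('z',q[4]+o5,(e2,y2,b)),('y',q[5],(wx,y3,c)),('z',q[6]+o7,(0,0,0))):
        M=M@R.from_euler(ax,t).as_matrix();p=p+M@np.array(v)
    return p,M
def fit(data):
    def res(P):
        r=[]
        for q,p,v in data:
            pp,M=fk(q,P);r+=list((pp-p)*5)+list((R.from_matrix(M).inv()*R.from_rotvec(v)).as_rotvec())
        return np.r_[r,P[8:]*.02,np.r_[P[4:7],P[7]-1.57]*.02]
    return least_squares(res,[.11,.55,.38,.29,0,0,0,1.57]+[0]*7)
E
python3 - <<'E'
from kin2 import *
o=arm.observe();data.append((o["joints"],o["position"],o["ee_rot"]))
s=fit(data);print(s.cost,s.x.round(4).tolist(),np.abs(s.fun[:18]).round(3))
E
```

```text
5.93530357109223e-07 [0.2101, 0.5982, 0.428, 0.3415, 0.0006, -0.0006, 0.0003, 1.5707, -0.0176, 0.0052, 0.0019, 0.0028, -0.0481, -0.0027, -0.0027] [0. 0. 0. 0. 0. 0. 0. 0. 0. 0. 0. 0. 0. 0. 0. 0. 0. 0.]
```

```bash
cat >> kin2.py <<'E'
LO=np.array([-2.62,-.44,-1.27,.08,-1.32,.12,-2.74]);HI=np.array([2.62,2.09,1.32,2.57,4.46,2,2.74])
def ik(P,p,rot,q0,w=.02):
    def f(q):
        pp,M=fk(q,P);return np.r_[(pp-p)*10,(R.from_matrix(M).inv()*rot).as_rotvec()*3,w*np.array([.2,.2,.2,.2,.2,.2,.2])*(q-(LO+HI)/2)/(HI-LO)*2]
    s=least_squares(f,np.clip(q0,LO+.06,HI-.06),bounds=(LO+.05,HI-.05))
    pp,M=fk(s.x,P);return s.x,np.linalg.norm(pp-p),np.linalg.norm((R.from_matrix(M).inv()*rot).as_rotvec())
E
python3 - <<'E'
from kin2 import *
o=arm.observe();data.append((o["joints"],o["position"],o["ee_rot"]))
P=fit(data).x;pickle.dump((P,data),open("kin.pkl","wb"))
rng=np.random.default_rng(0)
f=np.array([np.cos(.14),np.sin(.14),0])
for nm,b in(("L",[.537,.041,.0]),("R",[.565,-.172,.0])):
  for t in(0.0,.3,.4,.52):
    for d in(0,-.06,-.11):
      for flip in(0,1):
        p,r=pose(np.array(b)+f*(.02+d)+[0,0,.0095],.14,t)
        if flip:r=r*R.from_euler('z',np.pi)
        sols=[]
        for k in range(25):
            q,e1,e2=ik(P,p,r,rng.uniform(LO,HI))
            if e1<.002 and e2<.01:sols.append(q)
        # best margin
        if sols:
            m=[np.min(np.minimum(q-LO,HI-q)) for q in sols];i=int(np.argmax(m))
            print(nm,t,d,flip,len(sols),round(m[i],2),sols[i].round(2))
        else:print(nm,t,d,flip,"none")
E
```

```text
L 0.0 0 0 15 0.48 [-0.18  0.59  0.    1.95 -0.    0.6  -1.6 ]
L 0.0 0 1 13 0.57 [ 0.2   0.61 -0.53  1.96  0.48  0.69  1.09]
L 0.0 -0.06 0 12 0.4 [-0.19  0.53  0.02  2.1  -0.02  0.52 -1.59]
L 0.0 -0.06 1 14 0.46 [ 0.24  0.56 -0.57  2.11  0.51  0.61  1.03]
L 0.0 -0.11 0 9 0.33 [-0.2   0.48  0.03  2.21 -0.03  0.45 -1.58]
L 0.0 -0.11 1 15 0.35 [ 0.27  0.51 -0.59  2.22  0.54  0.55  0.97]
L 0.3 0 0 15 0.05 [-0.03  0.51 -0.21  2.21  0.75  0.17 -2.35]
L 0.3 0 1 13 0.3 [ 0.36  0.58 -0.72  2.22  1.24  0.42  0.35]
L 0.3 -0.06 0 none
L 0.3 -0.06 1 11 0.21 [ 0.36  0.52 -0.7   2.36  1.42  0.35  0.13]
L 0.3 -0.11 0 7 0.05 [-0.52  0.5   0.47  2.45  4.41  0.23  0.28]
L 0.3 -0.11 1 16 0.1 [ 0.34  0.47 -0.67  2.47  1.64  0.31 -0.12]
L 0.4 0 0 12 0.05 [-0.56  0.61  0.55  2.28  4.41  0.31  0.23]
L 0.4 0 1 16 0.26 [ 0.37  0.57 -0.72  2.31  1.69  0.39 -0.09]
L 0.4 -0.06 0 10 0.06 [-0.24  0.48  0.1   2.43  3.36  0.18  1.33]
L 0.4 -0.06 1 17 0.13 [ 0.36  0.52 -0.71  2.44  1.93  0.38 -0.37]
L 0.4 -0.11 0 none
L 0.4 -0.11 1 none
L 0.52 0 0 13 0.18 [-0.29  0.55  0.17  2.39  3.38  0.32  1.3 ]
L 0.52 0 1 17 0.17 
[... 1063 characters left out ...]
 14 0.25 [ 0.92  0.68 -0.88  2.16  1.29  0.37  0.77]
R 0.4 -0.06 0 8 0.13 [ 0.94  0.6  -0.8   2.27  1.42  0.25 -2.48]
R 0.4 -0.06 1 8 0.17 [ 0.98  0.62 -0.86  2.27  1.43  0.29  0.65]
R 0.4 -0.11 0 14 0.16 [ 1.15  0.64 -1.    2.37  1.56  0.34 -2.58]
R 0.4 -0.11 1 12 0.08 [ 1.    0.57 -0.79  2.37  1.64  0.2   0.48]
R 0.52 0 0 17 0.05 [-0.11  0.7   0.63  2.22  4.41  0.63  0.65]
R 0.52 0 1 15 0.15 [ 0.95  0.68 -0.85  2.24  1.91  0.27  0.2 ]
R 0.52 -0.06 0 13 0.13 [-0.    0.65  0.56  2.33  4.33  0.63  0.84]
R 0.52 -0.06 1 21 0.2 [ 0.18  0.58  0.3   2.33  4.26  0.47 -2.2 ]
R 0.52 -0.11 0 11 0.15 [0.1  0.61 0.52 2.42 4.28 0.64 0.99]
R 0.52 -0.11 1 11 0.15 [ 0.32  0.55  0.21  2.42  4.17  0.48 -2.02]
```

```bash
python3 - <<'E'
from h import *
plan(*pose([.45,.0,.26],.14,.2),5)
E
```

```text
5 delta [[0.37, 0.38, -2.94], [0.2, 0.38, -2.95], [0.03, 0.39, -2.96], [-0.14, 0.39, -2.96], [-0.31, 0.39, -2.94]] ang [-0.001, -0.058, 0.0]
```

Call:
carry_out(claw=[7, 7, 7, 7, 7, 7, 7, 7, 7, 7], delta_pos=[[0.4, 0.4, -2.95], [0.2, 0.4, -2.95], [0, 0.4, -2.95], [-0.1, 0.4, -2.95], [-0.3, 0.4, -2.95], [0, 0, 0], [0, 0, 0], [0, 0, 0], [0, 0, 0], [0, 0, 0]], angular=[[0, -0.058, 0], [0, -0.058, 0], [0, -0.058, 0], [0, -0.058, 0], [0, -0.058, 0], [0, 0, -0.14], [0, 0, -0.14], [0, 0, -0.14], [0, 0, -0.14], [0, 0, -0.14]])

```text
clock: 6.4
position: [0.4634, -0.0061, 0.2201]
ee_rot: [2.749, 1.206, 0.413]
force: [0.5, -0.3, -0.4]
width: 0.763
gripper_force: 0.0
```

```bash
cat > st.py <<'E'
from kin2 import *
o=arm.observe();print(round(o["clock"],2),o["joints"].round(3),o["position"].round(4),o["force"].round(1))
M=R.from_rotvec(o["ee_rot"]).as_matrix();print(M.round(3).tolist())
P,d=pickle.load(open("kin.pkl","rb"));pp,MM=fk(o["joints"],P);print("fk err",(pp-o["position"]).round(4))
d.append((o["joints"],o["position"],o["ee_rot"]));P=fit(d).x;pickle.dump((P,d),open("kin.pkl","wb"))
E
python3 st.py
```

```text
6.4 [ 0.952  0.143 -1.135  2.133  0.274  0.671 -1.096] [ 0.4634 -0.0061  0.2201] [ 0.5 -0.3 -0.4]
[[0.647, 0.705, 0.291], [0.735, -0.678, 0.007], [0.202, 0.209, -0.957]]
fk err [ 0.0234 -0.0052 -0.0006]
```

```bash
python3 - <<'E'
from h import *
p,r=pose([.46,.0,.24],.14,.3);plan(p,r*R.from_euler('z',np.pi),18)
E
```

```text
18 delta [[0.03, -0.01, -0.11], [0.04, -0.01, -0.11], [0.04, -0.0, -0.11], [0.04, 0.0, -0.11], [0.04, 0.01, -0.11], [0.04, 0.01, -0.11], [0.03, 0.02, -0.11], [0.03, 0.02, -0.11], [0.03, 0.03, -0.11], [0.03, 0.03, -0.11], [0.02, 0.03, -0.11], [0.02, 0.04, -0.11], [0.01, 0.04, -0.11], [0.01, 0.04, -0.11], [0.0, 0.04, -0.11], [-0.0, 0.04, -0.11], [-0.01, 0.04, -0.11], [-0.01, 0.04, -0.11]] ang [-0.001, 0.002, -0.136]
```

Call:
carry_out(claw=[7, 7, 7, 7, 7, 7, 7, 7, 7, 7, 7, 7, 7, 7, 7, 7, 7, 7, 7], delta_pos=[[0, 0, -0.1], [0, 0, -0.1], [0, 0, -0.1], [0, 0, -0.1], [0, 0, -0.1], [0, 0, -0.1], [0, 0, -0.1], [0, 0, -0.1], [0, 0, -0.1], [0, 0, -0.1], [0, 0, -0.1], [0, 0, -0.1], [0, 0, -0.1], [0, 0, -0.1], [0, 0, -0.1], [0, 0, -0.1], [0, 0, -0.1], [0, 0, -0.1], [0, 0, 0]], angular=[[0, 0.002, -0.136], [0, 0.002, -0.136], [0, 0.002, -0.136], [0, 0.002, -0.136], [0, 0.002, -0.136], [0, 0.002, -0.136], [0, 0.002, -0.136], [0, 0.002, -0.136], [0, 0.002, -0.136], [0, 0.002, -0.136], [0, 0.002, -0.136], [0, 0.002, -0.136], [0, 0.002, -0.136], [0, 0.002, -0.136], [0, 0.002, -0.136], [0, 0.002, -0.136], [0, 0.002, -0.136], [0, 0.002, -0.136], [0, 0, 0]])

```text
clock: 8.3
position: [0.4585, -0.0063, 0.2374]
ee_rot: [-0.191, 2.851, 0.019]
force: [0.3, -0.3, 0.2]
width: 0.761
gripper_force: 0.0
```

```bash
python3 st.py; python3 - <<'E'
from h import *
print("to pregrasp L")
p,r=pose([.525,.039,.10],.14,.33);plan(p,r*R.from_euler('z',np.pi),8)
E
```

```text
8.3 [ 1.105  0.136 -1.255  2.1    0.202  0.722  1.443] [ 0.4585 -0.0063  0.2374] [ 0.3 -0.3  0.2]
[[-0.951, -0.133, 0.279], [-0.129, 0.991, 0.032], [-0.281, -0.006, -0.96]]
fk err [ 0.008  -0.0063  0.0003]
to pregrasp L
8 delta [[-0.38, 0.46, 1.9], [-0.37, 0.46, 1.9], [-0.36, 0.46, 1.9], [-0.35, 0.46, 1.91], [-0.34, 0.45, 1.91], [-0.33, 0.45, 1.91], [-0.32, 0.45, 1.91], [-0.31, 0.45, 1.92]] ang [-0.001, -0.006, -0.001]
```

Call:
carry_out(claw=[7, 7, 7, 7, 7, 7, 7, 7, 7], delta_pos=[[-0.37, 0.46, 1.9], [-0.37, 0.46, 1.9], [-0.36, 0.46, 1.9], [-0.35, 0.46, 1.9], [-0.34, 0.45, 1.9], [-0.33, 0.45, 1.9], [-0.32, 0.45, 1.9], [-0.31, 0.45, 1.9], [0, 0, 0]], angular=[[-0.001, -0.006, -0.001], [-0.001, -0.006, -0.001], [-0.001, -0.006, -0.001], [-0.001, -0.006, -0.001], [-0.001, -0.006, -0.001], [-0.001, -0.006, -0.001], [-0.001, -0.006, -0.001], [-0.001, -0.006, -0.001], [0, 0, 0]])

```text
clock: 9.2
position: [0.5248, 0.0396, 0.0992]
ee_rot: [-0.194, 2.805, 0.035]
force: [-1.1, -0.9, -0.5]
width: 0.764
gripper_force: 0.0
```

```bash
python3 st.py; python3 - <<'E'
from h import *
w=arm.get_image("wrist")
for n in ["wedge_left_butt","wedge_right_butt"]:
    for q in arm.place_of(n,w)[:2]:
        o,d=ray(w,q["centre"],True);print(n,round(q["conf"],2),np.array(q["centre"])*[640,400],(o+d*(.018-o[2])/d[2]).round(4))
        import pickle
        x,e=tri([pickle.load(open("rs.pkl","rb"))[n],(o,d)]);print(x.round(4),round(e,4))
p,r=pose([.557,.044,.0095],.14,.33);plan(p,r*R.from_euler('z',np.pi),5)
E
```

```text
9.2 [ 0.444  0.409 -0.78   2.204  0.844  0.429  0.721] [0.5248 0.0396 0.0992] [-1.1 -0.9 -0.5]
[[-0.937, -0.138, 0.321], [-0.13, 0.99, 0.047], [-0.324, 0.002, -0.946]]
fk err [ 0.0376 -0.0234 -0.0209]
wedge_left_butt 0.89 [330.304 186.88 ] [0.5346 0.0506 0.018 ]
[ 0.5673  0.0555 -0.042 ] 0.0038
wedge_right_butt 0.92 [ 96.896 191.2  ] [ 0.5673 -0.1678  0.018 ]
[ 0.5735 -0.1776  0.0075] 0.0015
wedge_right_butt 0.26 [326.528 185.   ] [0.5333 0.0474 0.018 ]
[ 0.3063 -0.0053  0.4545] 0.0253
5 delta [[-0.0, 0.02, 1.94], [-0.0, 0.02, 1.94], [-0.01, 0.02, 1.94], [-0.01, 0.02, 1.94], [-0.01, 0.02, 1.94]] ang [0.0, 0.001, -0.0]
```

```bash
python3 - <<'E'
from h import *
w=arm.get_image("wrist");save(w,"pics/w3.png")
for n in("wedge_left","wedge_right"):
    m=arm.trace(n,w)[0]
    c=max(cv2.findContours(m["region"].astype(np.uint8),0,2)[0],key=cv2.contourArea)
    print(n,m["conf"],cv2.approxPolyDP(c,3,True)[:,0].tolist())
o=arm.observe()
# expected pixel of TCP
T=np.array(w["T"]);print(T.round(3));
for nm,X in(("tcp",o["position"]),("guess",np.array([.537,.043,.018]))):
    q=np.linalg.inv(T)@np.r_[X,1];th=np.arctan2(np.hypot(q[0],q[1]),q[2]);u=q[:2]/np.hypot(q[0],q[1])*th*w["mtx"][0][0]+[w["mtx"][0][2],w["mtx"][1][2]];print(nm,u)
E
```

```text
wedge_left 0.56 [[348, 173], [302, 175], [301, 206], [307, 248], [350, 244], [354, 195]]
wedge_right 0.85 [[94, 182], [76, 199], [87, 218], [104, 219], [109, 234], [127, 223], [137, 224], [122, 180]]
[[-0.139  0.824  0.549  0.411]
 [ 0.99   0.115  0.078  0.022]
 [ 0.001  0.555 -0.832  0.228]
 [ 0.     0.     0.     1.   ]]
tcp [317.91162498 246.98509742]
guess [321.60256038 186.10765127]
```

View pics/w3.png

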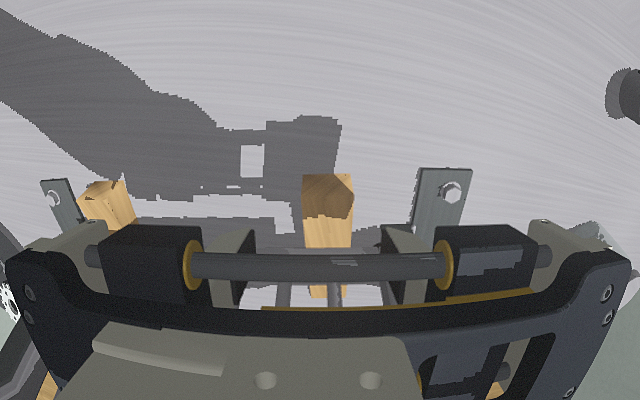

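Call:
carry_out(claw=[7, 7, 7, 7, 7, 7, 7, 6, 5, 4, 3.5, 3.5, 3.5], delta_pos=[[0, 0.08, 1.6], [0, 0.08, 1.6], [0, 0.08, 1.6], [0, 0.08, 1.6], [0, 0.08, 1.6], [0, 0, 1.6], [0, 0, 0], [0, 0, 0], [0, 0, 0], [0, 0, 0], [0, 0, 0], [0, 0, 0], [0, 0, 0]], angular=[[0, 0, 0], [0, 0, 0], [0, 0, 0], [0, 0, 0], [0, 0, 0], [0, 0, 0], [0, 0, 0], [0, 0, 0], [0, 0, 0], [0, 0, 0], [0, 0, 0], [0, 0, 0], [0, 0, 0]], force=50)

```text
clock: 10.8
position: [0.5562, 0.0505, 0.0108]
ee_rot: [-0.203, 2.8, 0.04]
force: [-2.4, 6.8, 2.4]
width: 0.435
gripper_force: 49.9
```

```bash
python3 st.py
```

```text
10.8 [ 0.152  0.557 -0.45   2.217  1.3    0.255  0.269] [0.5562 0.0505 0.0108] [-2.4  6.8  2.4]
[[-0.935, -0.145, 0.325], [-0.135, 0.989, 0.051], [-0.328, 0.004, -0.945]]
fk err [ 0.0091 -0.0023 -0.0028]
```

Call:
carry_out(claw=[3.5, 3.5, 3.5, 3.5, 3.5, 3.5, 3.5, 3.5], delta_pos=[[0.24, 0, -0.08], [0.24, 0, -0.08], [0.24, 0, -0.08], [0.24, 0, -0.08], [0.24, 0, -0.08], [0.24, 0, -0.08], [0, 0, 0], [0, 0, 0]], angular=[[0, 0, 0], [0, 0, 0], [0, 0, 0], [0, 0, 0], [0, 0, 0], [0, 0, 0], [0, 0, 0], [0, 0, 0]])

```text
clock: 11.6
position: [0.5428, 0.0459, 0.0108]
ee_rot: [-0.197, 2.8, 0.035]
force: [4.8, 2.0, -3.1]
width: 0.434
gripper_force: 49.7
```

```bash
python3 st.py
```

```text
11.6 [ 0.137  0.54  -0.426  2.251  1.375  0.236  0.185] [0.5428 0.0459 0.0108] [ 4.8  2.  -3.1]
[[-0.935, -0.14, 0.326], [-0.132, 0.99, 0.047], [-0.33, 0.001, -0.944]]
fk err [ 0.0035  0.0006 -0.0002]
```

Call:
carry_out(claw=[6.2, 6.2, 6.2, 6.2, 6.2, 6.2, 6.2, 6.2, 6.2, 6.2, 6.2, 6.2, 6.2, 6.2], delta_pos=[[0, 0, 0], [0, 0, 0], [0, 0, -0.5], [0, 0, -2.3], [0, 0, -2.4], [0, 0, -2.3], [-0.19, -3.6, 0.06], [-0.19, -3.6, 0.06], [-0.19, -3.6, 0.06], [-0.19, -3.6, 0.06], [-0.19, -3.6, 0.06], [-0.19, -3.6, 0.06], [0, 0, 0], [0, 0, 0]], angular=[[0, 0, 0], [0, 0, 0], [0, 0, 0], [0, 0, 0], [0, 0, 0], [0, 0, 0], [0, 0, 0], [0, 0, 0], [0, 0, 0], [0, 0, 0], [0, 0, 0], [0, 0, 0], [0, 0, 0], [0, 0, 0]])

```text
clock: 13.0
position: [0.5586, -0.1714, 0.0807]
ee_rot: [-0.193, 2.803, 0.034]
force: [-0.4, 0.4, 0.9]
width: 0.677
gripper_force: 0.0
```

```bash
python3 st.py; python3 - <<'E'
from h import *
w=arm.get_image("wrist");save(w,"pics/w4.png")
for n in ["wedge_left_butt","wedge_right_butt"]:
    for q in arm.place_of(n,w)[:2]:
        o,d=ray(w,q["centre"],True);print(n,round(q["conf"],2),np.array(q["centre"])*[640,400],(o+d*(.018-o[2])/d[2]).round(4))
p,r=pose([.585,-.164,.0095],.14,.33);plan(p,r*R.from_euler('z',np.pi),4)
E
```

```text
13.0 [ 0.93   0.577 -0.859  2.056  0.747  0.462  1.296] [ 0.5586 -0.1714  0.0807] [-0.4  0.4  0.9]
[[-0.936, -0.138, 0.323], [-0.13, 0.99, 0.046], [-0.327, 0.001, -0.945]]
fk err [ 0.0019 -0.0185  0.0008]
wedge_left_butt 0.78 [562.304 180.08 ] [0.5188 0.0433 0.018 ]
wedge_right_butt 0.77 [320.384 198.2  ] [ 0.5681 -0.1686  0.018 ]
wedge_right_butt 0.59 [315.392 259.2  ] [ 0.6305 -0.1638  0.018 ]
4 delta [[-0.04, 0.03, 1.91], [-0.04, 0.03, 1.91], [-0.05, 0.03, 1.91], [-0.05, 0.03, 1.91]] ang [0.0, 0.001, 0.001]
```

Call:
carry_out(claw=[6.2, 6.2, 6.2, 6.2, 6.2, 5, 4, 3.5, 3.5, 3.5], delta_pos=[[-0.05, 0.06, 1.9], [-0.05, 0.06, 1.9], [-0.05, 0.06, 1.9], [-0.05, 0.06, 1.9], [0, 0, 0], [0, 0, 0], [0, 0, 0], [0, 0, 0], [0, 0, 0], [0, 0, 0]], angular=[[0, 0, 0], [0, 0, 0], [0, 0, 0], [0, 0, 0], [0, 0, 0], [0, 0, 0], [0, 0, 0], [0, 0, 0], [0, 0, 0], [0, 0, 0]])

```text
clock: 14.15
position: [0.5855, -0.1653, 0.0108]
ee_rot: [-0.196, 2.801, 0.031]
force: [-2.7, -2.2, 7.1]
width: 0.428
gripper_force: 50.0
```

```bash
python3 st.py
```

```text
14.15 [ 0.736  0.666 -0.646  2.057  0.918  0.321  1.122] [ 0.5855 -0.1653  0.0108] [-2.7 -2.2  7.1]
[[-0.935, -0.139, 0.325], [-0.132, 0.99, 0.044], [-0.328, -0.001, -0.945]]
fk err [-0.0032 -0.008  -0.0027]
```

Pull the right one 28 mm in small steps.

Call:
carry_out(claw=[3.5, 3.5, 3.5, 3.5, 3.5, 3.5, 3.5, 3.5, 3.5, 3.5, 3.5, 3.5], delta_pos=[[0.27, 0, -0.09], [0.27, 0, -0.09], [0.27, 0, -0.09], [0.27, 0, -0.09], [0.27, 0, -0.09], [0.27, 0, -0.09], [0.27, 0, -0.09], [0.27, 0, -0.09], [0.27, 0, -0.09], [0.27, 0, -0.09], [0, 0, 0], [0, 0, 0]], angular=[[0, 0, 0], [0, 0, 0], [0, 0, 0], [0, 0, 0], [0, 0, 0], [0, 0, 0], [0, 0, 0], [0, 0, 0], [0, 0, 0], [0, 0, 0], [0, 0, 0], [0, 0, 0]])

```text
clock: 15.35
position: [0.559, -0.1677, 0.0108]
ee_rot: [-0.198, 2.798, 0.034]
force: [5.0, 0.6, 1.5]
width: 0.437
gripper_force: 50.0
```

```bash
python3 st.py
```

```text
15.35 [ 0.755  0.637 -0.629  2.116  0.94   0.274  1.109] [ 0.559  -0.1677  0.0108] [5.  0.6 1.5]
[[-0.934, -0.141, 0.327], [-0.133, 0.99, 0.047], [-0.331, 0.0, -0.944]]
fk err [-0.0015 -0.0063 -0.0016]
```

Call:
carry_out(claw=[6.4, 6.4, 6.4, 6.4, 6.4, 6.4, 6.4, 6.4, 6.4, 6.4, 6.4, 6.4, 6.4], delta_pos=[[0, 0, 0], [0, 0, 0], [0, 0, -0.5], [0, 0, -2.3], [0, 0, -2.4], [0, 0, -2.3], [-0.22, 3.56, 0.08], [-0.22, 3.56, 0.08], [-0.22, 3.56, 0.08], [-0.22, 3.56, 0.08], [-0.22, 3.56, 0.08], [-0.22, 3.56, 0.08], [0, 0, 0]], angular=[[0, 0, 0], [0, 0, 0], [0, 0, 0], [0, 0, 0], [0, 0, 0], [0, 0, 0], [0, 0, 0], [0, 0, 0], [0, 0, 0], [0, 0, 0], [0, 0, 0], [0, 0, 0], [0, 0, 0]])

```text
clock: 16.65
position: [0.5164, 0.0484, 0.0813]
ee_rot: [-0.21, 2.799, 0.038]
force: [-0.1, 0.2, 0.9]
width: 0.693
gripper_force: 0.0
```

```bash
python3 st.py; python3 - <<'E'
from h import *
w=arm.get_image("wrist")
for n in ["wedge_left_butt","wedge_right_butt"]:
    for q in arm.place_of(n,w)[:1]:
        o,d=ray(w,q["centre"],True);print(n,round(q["conf"],2),(o+d*(.018-o[2])/d[2]).round(4))
p,r=pose([.543,.0465,.0095],.14,.33);plan(p,r*R.from_euler('z',np.pi),4)
E
```

```text
16.65 [ 0.326  0.404 -0.66   2.248  0.906  0.352  0.641] [0.5164 0.0484 0.0813] [-0.1  0.2  0.9]
[[-0.934, -0.15, 0.325], [-0.141, 0.989, 0.051], [-0.329, 0.002, -0.944]]
fk err [0.0001 0.0024 0.001 ]
wedge_left_butt 0.55 [0.5199 0.0439 0.018 ]
wedge_right_butt 0.66 [ 0.5424 -0.1725  0.018 ]
4 delta [[-0.06, 0.04, 1.89], [-0.06, 0.04, 1.89], [-0.06, 0.04, 1.89], [-0.07, 0.04, 1.89]] ang [-0.0, 0.001, 0.0]
```

```bash
python3 - <<'E'
from h import *
p,r=pose([.540,.0455,.008],.14,.2);plan(p,r*R.from_euler('z',np.pi),5)
E
```

```text
5 delta [[0.02, 0.02, 1.52], [-0.02, 0.02, 1.52], [-0.06, 0.02, 1.52], [-0.1, 0.02, 1.52], [-0.14, 0.02, 1.51]] ang [-0.0, 0.027, 0.0]
```

Call:
carry_out(claw=[6.4, 6.4, 6.4, 6.4, 6.4, 6.4, 5, 4, 3.5, 3.5, 3.5], delta_pos=[[0.02, 0.02, 1.5], [-0.02, 0.02, 1.5], [-0.06, 0.02, 1.5], [-0.1, 0.02, 1.5], [-0.14, 0.02, 1.5], [0, 0, 0], [0, 0, 0], [0, 0, 0], [0, 0, 0], [0, 0, 0], [0, 0, 0]], angular=[[0, 0.027, 0], [0, 0.027, 0], [0, 0.027, 0], [0, 0.027, 0], [0, 0.027, 0], [0, 0, 0], [0, 0, 0], [0, 0, 0], [0, 0, 0], [0, 0, 0], [0, 0, 0]])

```text
clock: 17.9
position: [0.5399, 0.0456, 0.0096]
ee_rot: [-0.207, 2.936, 0.019]
force: [-3.0, -2.8, 7.9]
width: 0.433
gripper_force: 49.9
```

```bash
python3 st.py
```

```text
17.9 [ 0.276  0.603 -0.621  2.126  0.904  0.456  0.675] [0.5399 0.0456 0.0096] [-3.  -2.8  7.9]
[[-0.971, -0.14, 0.196], [-0.138, 0.99, 0.027], [-0.198, -0.001, -0.98]]
fk err [0.0017 0.004  0.0023]
```

Call:
carry_out(claw=[3.5, 3.5, 3.5, 3.5, 3.5, 3.5, 3.5, 3.5, 3.5, 3.5, 3.5, 3.5], delta_pos=[[0.29, 0, -0.06], [0.29, 0, -0.06], [0.29, 0, -0.06], [0.29, 0, -0.06], [0.29, 0, -0.06], [0.29, 0, -0.06], [0.29, 0, -0.06], [0.29, 0, -0.06], [0.29, 0, -0.06], [0.29, 0, -0.06], [0, 0, 0], [0, 0, 0]], angular=[[0, 0, 0], [0, 0, 0], [0, 0, 0], [0, 0, 0], [0, 0, 0], [0, 0, 0], [0, 0, 0], [0, 0, 0], [0, 0, 0], [0, 0, 0], [0, 0, 0], [0, 0, 0]])

```text
clock: 19.1
position: [0.5116, 0.0422, 0.0096]
ee_rot: [-0.207, 2.935, 0.021]
force: [4.2, 0.9, -3.2]
width: 0.43
gripper_force: 49.8
```

```bash
python3 st.py
```

```text
19.1 [ 0.267  0.568 -0.602  2.195  0.935  0.41   0.627] [0.5116 0.0422 0.0096] [ 4.2  0.9 -3.2]
[[-0.97, -0.14, 0.197], [-0.137, 0.99, 0.028], [-0.199, 0.0, -0.98]]
fk err [0.0018 0.0036 0.0021]
```

Call:
carry_out(claw=[6.4, 6.4, 6.4, 6.4, 6.4, 6.4, 6.4, 6.4, 6.4, 6.4, 6.4, 6.4, 6.4, 6.4, 6.4, 6.4, 4, 3.5, 3.5, 3.5], delta_pos=[[0, 0, 0], [0, 0, 0], [0, 0, -1.5], [0, 0, -2.5], [0, 0, -2.5], [-0.24, -3.57, 0.05], [-0.24, -3.57, 0.05], [-0.24, -3.57, 0.05], [-0.24, -3.57, 0.05], [-0.24, -3.57, 0.05], [-0.24, -3.57, 0.05], [0, 0, 0], [0, 0, 2.5], [0, 0, 2.5], [0, 0, 1.4], [0, 0, 0], [0, 0, 0], [0, 0, 0], [0, 0, 0], [0, 0, 0]], angular=[[0, 0, 0], [0, 0, 0], [0, 0, 0], [0, 0, 0], [0, 0, 0], [0, 0, 0], [0, 0, 0], [0, 0, 0], [0, 0, 0], [0, 0, 0], [0, 0, 0], [0, 0, 0], [0, 0, 0], [0, 0, 0], [0, 0, 0], [0, 0, 0], [0, 0, 0], [0, 0, 0], [0, 0, 0], [0, 0, 0]])

```text
clock: 21.1
position: [0.5554, -0.1683, 0.0108]
ee_rot: [-0.207, 2.935, 0.02]
force: [-2.1, -0.4, 4.6]
width: 0.437
gripper_force: 50.0
```

```bash
python3 st.py; python3 - <<'E'
from h import *
s=arm.get_image("scene")
for n in("grille_left_foot","grille_right_foot","rail_edge"):
    print(n,[(round(q["conf"],2),(np.array(q["centre"])*[640,400]).round(1)) for q in arm.place_of(n,s)[:2]])
E
```

```text
21.1 [ 0.764  0.68  -0.716  2.01   0.788  0.517  1.24 ] [ 0.5554 -0.1683  0.0108] [-2.1 -0.4  4.6]
[[-0.971, -0.14, 0.196], [-0.137, 0.99, 0.027], [-0.198, -0.001, -0.98]]
fk err [ 0.0028 -0.0018  0.0004]
grille_left_foot [(0.71, array([351.6, 226.8]))]
grille_right_foot [(0.71, array([262.3, 239.6]))]
rail_edge [(0.57, array([305. , 234.2]))]
```

Call:
carry_out(claw=[3.5, 3.5, 3.5, 3.5, 3.5, 3.5, 3.5, 3.5, 3.5, 3.5, 3.5, 3.5], delta_pos=[[0.29, 0, -0.06], [0.29, 0, -0.06], [0.29, 0, -0.06], [0.29, 0, -0.06], [0.29, 0, -0.06], [0.29, 0, -0.06], [0.29, 0, -0.06], [0.29, 0, -0.06], [0.29, 0, -0.06], [0.29, 0, -0.06], [0, 0, 0], [0, 0, 0]], angular=[[0, 0, 0], [0, 0, 0], [0, 0, 0], [0, 0, 0], [0, 0, 0], [0, 0, 0], [0, 0, 0], [0, 0, 0], [0, 0, 0], [0, 0, 0], [0, 0, 0], [0, 0, 0]])

```text
clock: 22.5
position: [0.5268, -0.1723, 0.0108]
ee_rot: [-0.207, 2.935, 0.02]
force: [2.8, 0.1, 3.4]
width: 0.435
gripper_force: 50.0
```

```bash
python3 st.py
```

```text
22.5 [ 0.796  0.651 -0.714  2.072  0.799  0.478  1.238] [ 0.5268 -0.1723  0.0108] [2.8 0.1 3.4]
[[-0.97, -0.14, 0.197], [-0.138, 0.99, 0.028], [-0.199, -0.0, -0.98]]
fk err [ 0.0031 -0.0016  0.0005]
```

Call:
carry_out(claw=[6.4, 6.4, 6.4, 6.4, 6.4, 6.4, 6.4, 6.4, 6.4, 6.4, 6.4, 6.4, 6.4, 6.4, 6.4, 6.4, 4, 3.5, 3.5, 3.5], delta_pos=[[0, 0, 0], [0, 0, 0], [0, 0, -1.5], [0, 0, -2.5], [0, 0, -2.5], [-0.25, 3.57, 0.05], [-0.25, 3.57, 0.05], [-0.25, 3.57, 0.05], [-0.25, 3.57, 0.05], [-0.25, 3.57, 0.05], [-0.25, 3.57, 0.05], [0, 0, 0], [0, 0, 2.5], [0, 0, 2.5], [0, 0, 1.5], [0, 0, 0], [0, 0, 0], [0, 0, 0], [0, 0, 0], [0, 0, 0]], angular=[[0, 0, 0], [0, 0, 0], [0, 0, 0], [0, 0, 0], [0, 0, 0], [0, 0, 0], [0, 0, 0], [0, 0, 0], [0, 0, 0], [0, 0, 0], [0, 0, 0], [0, 0, 0], [0, 0, 0], [0, 0, 0], [0, 0, 0], [0, 0, 0], [0, 0, 0], [0, 0, 0], [0, 0, 0], [0, 0, 0]])

```text
clock: 24.5
position: [0.5112, 0.042, 0.0109]
ee_rot: [-0.207, 2.935, 0.021]
force: [-1.7, 0.1, 5.6]
width: 0.433
gripper_force: 50.0
```

```bash
python3 st.py
```

```text
24.5 [ 0.269  0.565 -0.604  2.195  0.927  0.412  0.634] [0.5112 0.042  0.0109] [-1.7  0.1  5.6]
[[-0.97, -0.14, 0.196], [-0.138, 0.99, 0.028], [-0.198, -0.0, -0.98]]
fk err [0.0006 0.0029 0.0018]
```

Call:
carry_out(claw=[3.5, 3.5, 3.5, 3.5, 3.5, 3.5, 3.5, 3.5, 3.5, 3.5, 3.5, 3.5], delta_pos=[[0.28, 0, -0.06], [0.28, 0, -0.06], [0.28, 0, -0.06], [0.28, 0, -0.06], [0.28, 0, -0.06], [0.28, 0, -0.06], [0.28, 0, -0.06], [0.28, 0, -0.06], [0.28, 0, -0.06], [0.28, 0, -0.06], [0, 0, 0], [0, 0, 0]], angular=[[0, 0, 0], [0, 0, 0], [0, 0, 0], [0, 0, 0], [0, 0, 0], [0, 0, 0], [0, 0, 0], [0, 0, 0], [0, 0, 0], [0, 0, 0], [0, 0, 0], [0, 0, 0]])

```text
clock: 25.7
position: [0.4836, 0.0381, 0.011]
ee_rot: [-0.206, 2.935, 0.021]
force: [5.1, 1.3, -2.5]
width: 0.433
gripper_force: 49.8
```

```bash
python3 st.py;  python3 - <<'E'
from h import *
s=arm.get_image("scene");save(s,"pics/s2.png")
f=cv2.resize(s["frame"][130:300,180:440],None,fx=3,fy=3,interpolation=cv2.INTER_CUBIC);cv2.imwrite("pics/s2c.png",f[:,:,::-1])
E
```

```text
25.7 [ 0.256  0.531 -0.581  2.261  0.962  0.367  0.582] [0.4836 0.0381 0.011 ] [ 5.1  1.3 -2.5]
[[-0.97, -0.14, 0.197], [-0.137, 0.99, 0.028], [-0.199, 0.0, -0.98]]
fk err [0.0007 0.003  0.002 ]
```

View pics/s2c.png

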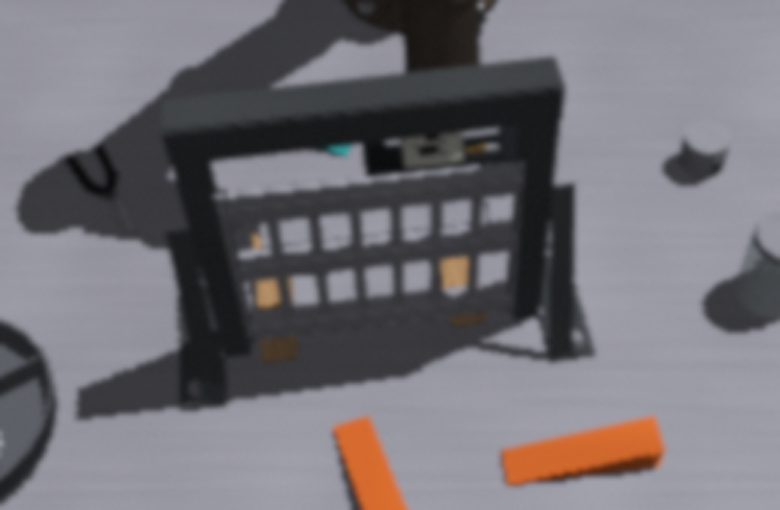

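Call:
carry_out(claw=[6.4, 6.4, 6.4, 6.4, 6.4, 6.4, 6.4, 6.4, 6.4, 6.4, 6.4, 6.4, 6.4, 6.4, 6.4, 6.4, 4, 3.5, 3.5, 3.5], delta_pos=[[0, 0, 0], [0, 0, 0], [0, 0, -1.5], [0, 0, -2.5], [0, 0, -2.5], [-0.22, -3.57, 0.04], [-0.22, -3.57, 0.04], [-0.22, -3.57, 0.04], [-0.22, -3.57, 0.04], [-0.22, -3.57, 0.04], [-0.22, -3.57, 0.04], [0, 0, 0], [0, 0, 2.5], [0, 0, 2.5], [0, 0, 1.5], [0, 0, 0], [0, 0, 0], [0, 0, 0], [0, 0, 0], [0, 0, 0]], angular=[[0, 0, 0], [0, 0, 0], [0, 0, 0], [0, 0, 0], [0, 0, 0], [0, 0, 0], [0, 0, 0], [0, 0, 0], [0, 0, 0], [0, 0, 0], [0, 0, 0], [0, 0, 0], [0, 0, 0], [0, 0, 0], [0, 0, 0], [0, 0, 0], [0, 0, 0], [0, 0, 0], [0, 0, 0], [0, 0, 0]])

```text
clock: 27.75
position: [0.5261, -0.1724, 0.0115]
ee_rot: [-0.207, 2.936, 0.02]
force: [-1.6, -0.2, 5.9]
width: 0.434
gripper_force: 50.0
```

```bash
python3 st.py
```

```text
27.75 [ 0.792  0.647 -0.708  2.072  0.789  0.476  1.246] [ 0.5261 -0.1724  0.0115] [-1.6 -0.2  5.9]
[[-0.971, -0.14, 0.196], [-0.137, 0.99, 0.027], [-0.198, -0.001, -0.98]]
fk err [ 0.0023 -0.0012  0.    ]
```

Call:
carry_out(claw=[3.5, 3.5, 3.5, 3.5, 3.5, 3.5, 3.5, 3.5, 3.5, 3.5, 3.5, 3.5], delta_pos=[[0.27, 0, -0.055], [0.27, 0, -0.055], [0.27, 0, -0.055], [0.27, 0, -0.055], [0.27, 0, -0.055], [0.27, 0, -0.055], [0.27, 0, -0.055], [0.27, 0, -0.055], [0.27, 0, -0.055], [0.27, 0, -0.055], [0, 0, 0], [0, 0, 0]], angular=[[0, 0, 0], [0, 0, 0], [0, 0, 0], [0, 0, 0], [0, 0, 0], [0, 0, 0], [0, 0, 0], [0, 0, 0], [0, 0, 0], [0, 0, 0], [0, 0, 0], [0, 0, 0]])

```text
clock: 28.95
position: [0.4992, -0.1762, 0.0115]
ee_rot: [-0.207, 2.935, 0.02]
force: [0.1, 0.1, 8.1]
width: 0.435
gripper_force: 50.0
```

```bash
python3 st.py
```

```text
28.95 [ 0.824  0.621 -0.706  2.128  0.799  0.441  1.247] [ 0.4992 -0.1762  0.0115] [0.1 0.1 8.1]
[[-0.97, -0.14, 0.196], [-0.138, 0.99, 0.027], [-0.198, -0.001, -0.98]]
fk err [ 0.0026 -0.0013  0.0002]
```

Call:
carry_out(claw=[6.4, 6.4, 6.4, 6.4, 6.4, 6.4, 6.4, 6.4, 6.4, 6.4, 6.4, 6.4, 6.4, 6.4, 6.4, 6.4, 4, 3.5, 3.5, 3.5], delta_pos=[[0, 0, 0], [0, 0, 0], [0, 0, -1.5], [0, 0, -2.5], [0, 0, -2.5], [-0.25, 3.57, 0.05], [-0.25, 3.57, 0.05], [-0.25, 3.57, 0.05], [-0.25, 3.57, 0.05], [-0.25, 3.57, 0.05], [-0.25, 3.57, 0.05], [0, 0, 0], [0, 0, 2.5], [0, 0, 2.5], [0, 0, 1.5], [0, 0, 0], [0, 0, 0], [0, 0, 0], [0, 0, 0], [0, 0, 0]], angular=[[0, 0, 0], [0, 0, 0], [0, 0, 0], [0, 0, 0], [0, 0, 0], [0, 0, 0], [0, 0, 0], [0, 0, 0], [0, 0, 0], [0, 0, 0], [0, 0, 0], [0, 0, 0], [0, 0, 0], [0, 0, 0], [0, 0, 0], [0, 0, 0], [0, 0, 0], [0, 0, 0], [0, 0, 0], [0, 0, 0]])

```text
clock: 30.95
position: [0.484, 0.0379, 0.0115]
ee_rot: [-0.207, 2.935, 0.02]
force: [-1.1, -1.6, 6.3]
width: 0.435
gripper_force: 50.0
```

```bash
python3 st.py
```

```text
30.95 [ 0.255  0.53  -0.579  2.259  0.955  0.368  0.59 ] [0.484  0.0379 0.0115] [-1.1 -1.6  6.3]
[[-0.971, -0.14, 0.196], [-0.137, 0.99, 0.028], [-0.198, -0.0, -0.98]]
fk err [-0.0001  0.0025  0.0018]
```

Call:
carry_out(claw=[3.5, 3.5, 3.5, 3.5, 3.5, 3.5, 3.5, 3.5, 3.5, 3.5, 3.5, 3.5, 3.5, 3.5, 3.5, 3.5], delta_pos=[[0.25, 0, -0.05], [0.25, 0, -0.05], [0.25, 0, -0.05], [0.25, 0, -0.05], [0.25, 0, -0.05], [0.25, 0, -0.05], [0, 0, 0], [0.5, 0, -0.1], [0.5, 0, -0.1], [0.5, 0, -0.1], [0.5, 0, -0.1], [0.5, 0, -0.1], [0.5, 0, -0.1], [0.5, 0, -0.1], [0, 0, 0], [0, 0, 0]], angular=[[0, 0, 0], [0, 0, 0], [0, 0, 0], [0, 0, 0], [0, 0, 0], [0, 0, 0], [0, 0, 0], [0, 0, 0], [0, 0, 0], [0, 0, 0], [0, 0, 0], [0, 0, 0], [0, 0, 0], [0, 0, 0], [0, 0, 0], [0, 0, 0]])

```text
clock: 32.55
position: [0.4335, 0.0313, 0.0115]
ee_rot: [-0.207, 2.935, 0.021]
force: [-0.3, 0.6, 14.0]
width: 0.431
gripper_force: 49.9
```

```bash
python3 st.py
```

```text
32.55 [ 0.208  0.467 -0.517  2.38   1.046  0.283  0.47 ] [0.4335 0.0313 0.0115] [-0.3  0.6 14. ]
[[-0.97, -0.141, 0.197], [-0.138, 0.99, 0.028], [-0.199, 0.0, -0.98]]
fk err [-0.0003  0.0029  0.0026]
```

Call:
carry_out(claw=[6.4, 6.4, 6.4, 6.4, 6.4, 6.4, 6.4, 6.4, 6.4, 6.4, 6.4, 6.4, 6.4, 6.4, 6.4, 6.4, 4, 3.5, 3.5, 3.5], delta_pos=[[0, 0, 0], [0, 0, 0], [0, 0, -1.5], [0, 0, -2.5], [0, 0, -2.5], [-0.58, -3.58, 0.12], [-0.58, -3.58, 0.12], [-0.58, -3.58, 0.12], [-0.58, -3.58, 0.12], [-0.58, -3.58, 0.12], [-0.58, -3.58, 0.12], [0, 0, 0], [0, 0, 2.5], [0, 0, 2.5], [0, 0, 1.4], [0, 0, 0], [0, 0, 0], [0, 0, 0], [0, 0, 0], [0, 0, 0]], angular=[[0, 0, 0], [0, 0, 0], [0, 0, 0], [0, 0, 0], [0, 0, 0], [0, 0, 0], [0, 0, 0], [0, 0, 0], [0, 0, 0], [0, 0, 0], [0, 0, 0], [0, 0, 0], [0, 0, 0], [0, 0, 0], [0, 0, 0], [0, 0, 0], [0, 0, 0], [0, 0, 0], [0, 0, 0], [0, 0, 0]])

```text
clock: 34.55
position: [0.4985, -0.177, 0.0123]
ee_rot: [-0.206, 2.936, 0.02]
force: [-2.1, 0.5, 5.4]
width: 0.432
gripper_force: 50.0
```

```bash
python3 st.py; python3 - <<'E'
from h import *
t=arm.get_image("top");save(t,"pics/t2.png")
g=cv2.cvtColor(t["frame"],cv2.COLOR_RGB2HSV);m=cv2.inRange(g,(80,100,50),(100,255,255))
c=max(cv2.findContours(m,0,2)[0],key=cv2.contourArea)
for b in cv2.boxPoints(cv2.minAreaRect(c)):
    o,d=ray(t,b/np.array([640,400]));print(b.round(),(o+d*(.03-o[2])/d[2]).round(3))
E
```

```text
34.55 [ 0.817  0.615 -0.693  2.129  0.78   0.436  1.266] [ 0.4985 -0.177   0.0123] [-2.1  0.5  5.4]
[[-0.971, -0.14, 0.196], [-0.137, 0.99, 0.027], [-0.198, -0.001, -0.98]]
fk err [ 0.0018 -0.0008 -0.0001]
[350. 274.] [ 0.327 -0.082  0.03 ]
[354. 262.] [ 0.365 -0.095  0.03 ]
[405. 278.] [ 0.313 -0.249  0.03 ]
[401. 291.] [ 0.276 -0.236  0.03 ]
```

Call:
carry_out(claw=[3.5, 3.5, 3.5, 3.5, 3.5, 3.5, 3.5, 3.5, 3.5, 3.5, 3.5, 3.5, 6.4, 6.4, 6.4, 6.4, 6.4, 6.4, 6.4], delta_pos=[[0.4, 0, -0.08], [0.4, 0, -0.08], [0.4, 0, -0.08], [0.4, 0, -0.08], [0.4, 0, -0.08], [0.4, 0, -0.08], [0.4, 0, -0.08], [0.4, 0, -0.08], [0.4, 0, -0.08], [0.3, 0, -0.06], [0, 0, 0], [0, 0, 0], [0, 0, 0], [0, 0, 0], [0, 0, -1], [0, 0, -2.5], [0, 0, -4], [0, 0, -4], [0, 0, -4]], angular=[[0, 0, 0], [0, 0, 0], [0, 0, 0], [0, 0, 0], [0, 0, 0], [0, 0, 0], [0, 0, 0], [0, 0, 0], [0, 0, 0], [0, 0, 0], [0, 0, 0], [0, 0, 0], [0, 0, 0], [0, 0, 0], [0, 0, 0], [0, 0, 0], [0, 0, 0], [0, 0, 0], [0, 0, 0]])

```text
clock: 36.5
position: [0.4269, -0.1861, 0.164]
ee_rot: [-0.207, 2.939, 0.023]
force: [0.1, -1.7, 1.0]
width: 0.696
gripper_force: 0.0
```

```bash
python3 st.py; python3 - <<'E'
from h import *
w=arm.get_image("wrist");s=arm.get_image("scene");t=arm.get_image("top")
for p,b in((s,'s'),(t,'t'),(w,'w')):
  for n in("wedge_left_tip","wedge_right_tip","wedge_left_butt","wedge_right_butt","grille_left_foot","grille_right_foot"):
    for q in arm.place_of(n,p)[:2]:
        o,d=ray(p,q["centre"],b=='w');print(b,n,round(q["conf"],2),(np.array(q["centre"])*[640,400]).round(),(o+d*((.018 if 'butt' in n else .002)-o[2])/d[2]).round(3))
a=cv2.resize(s["frame"][130:300,180:440],None,fx=2.3,fy=2.3,interpolation=cv2.INTER_CUBIC)
c=cv2.resize(t["frame"][100:300,170:476],None,fx=1.95,fy=1.95,interpolation=cv2.INTER_CUBIC)
h=max(a.shape[1],c.shape[1]);f=np.vstack([cv2.copyMakeBorder(x,0,0,0,h-x.shape[1],0) for x in(a,c)])
f=cv2.resize(f,None,fx=.75,fy=.75);cv2.imwrite("pics/f.png",f[:,:,::-1]);print(f.shape)
save(w,"pics/w9.png")
E
```

```text
36.5 [ 1.289  0.364 -1.112  2.102  0.387  0.721  1.673] [ 0.4269 -0.1861  0.164 ] [ 0.1 -1.7  1. ]
[[-0.971, -0.141, 0.192], [-0.138, 0.99, 0.029], [-0.194, 0.002, -0.981]]
fk err [ 0.0108 -0.0072 -0.001 ]
s wedge_left_tip 0.58 [335. 228.] [0.589 0.058 0.002]
s wedge_right_tip 0.75 [295. 270.] [ 0.752 -0.073  0.002]
s wedge_right_tip 0.68 [349. 286.] [0.81  0.098 0.002]
s wedge_left_butt 0.26 [349. 231.] [0.614 0.106 0.018]
s wedge_right_butt 0.9 [310. 318.] [ 0.92  -0.019  0.018]
s wedge_right_butt 0.73 [402. 278.] [0.793 0.263 0.018]
s grille_left_foot 0.94 [352. 231.] [0.6   0.118 0.002]
s grille_left_foot 0.75 [432. 227.] [0.587 0.397 0.002]
s grille_right_foot 0.58 [261. 242.] [ 0.644 -0.193  0.002]
t wedge_left_tip 0.69 [303. 196.] [0.566 0.055 0.002]
t wedge_right_tip 0.87 [349. 265.] [ 0.353 -0.083  0.002]
t wedge_right_tip 0.79 [288. 120.] [0.802 0.1   0.002]
t wedge_left_butt 0.65 [314. 247.] [0.41  0.023 0.018]
t wedge_right_butt 0.76 [327.  85.] [ 0.906 -0.022  0.018]
t wedge_right_butt 0.72 [238. 119.] [0.801 0.252 0.018]
t grille_left_foot 0.7 [286. 188.] [0.589 0.107 0.002]
t grille_left_foot 0.69 [447. 236.] [ 0.437 -0.385  0.002]
t grille_right_foot 0.98 [380. 169.] [ 0.646 -0.184  0.002]
w wedge_right_tip 0.69 [314. 292.] [ 0.611 -0.165  0.002]
w wedge_right_tip 0.68 [425.  92.] [ 0.343 -0.089  0.002]
w wedge_left_butt 0.73 [315. 292.] [ 0.595 -0.165  0.018]
w wedge_left_butt 0.72 [505. 179.] [0.414 0.028 0.018]
w wedge_right_butt 0.96 [315. 180.] [ 0.448 -0.186  0.018]
w wedge_right_butt 0.72 [282.  16.] [ 0.294 -0.237  0.018]
w grille_left_foot 0.5 [314. 180.] [ 0.454 -0.186  0.002]
w grille_right_foot 0.64 [294. 308.] [ 0.645 -0.188  0.002]
(586, 448, 3)
```

View pics/f.png

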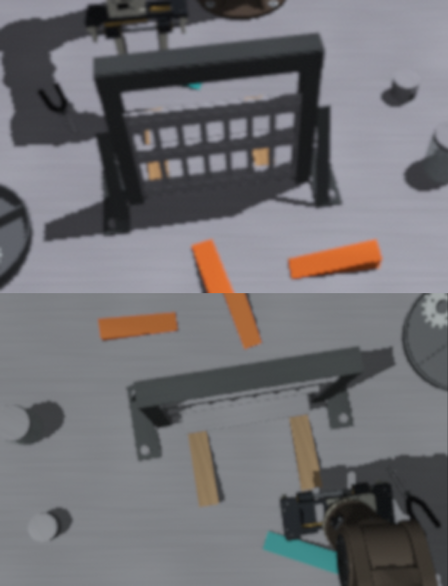

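View pics/w9.png

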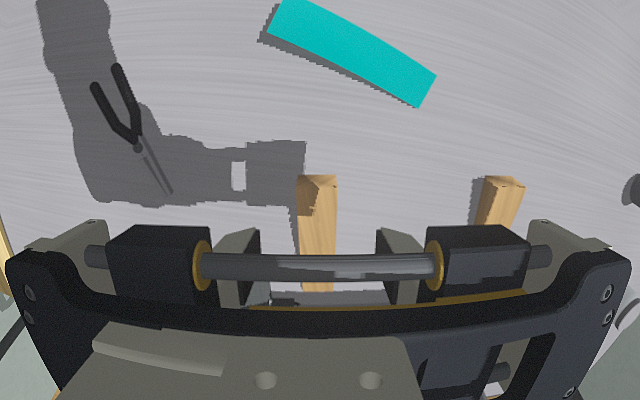

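```bash
python3 - <<'E'
from h import *
p,r=pose([.462,-.183,.0115],.14,.12);r=r*R.from_euler('z',np.pi);plan(p,r,6)
M=r.as_matrix();print("-f",M.T@[-.99,-.14,0])
p2,_=pose([.433,.031,.0115],.14,.12);v=p2-(p-np.array([.99,.14,0])*.028);print("lat",(M.T@v*100).round(2))
E
```

```text
6 delta [[-0.05, -0.02, 2.59], [-0.08, -0.02, 2.59], [-0.12, -0.02, 2.59], [-0.15, -0.02, 2.59], [-0.18, -0.02, 2.59], [-0.22, -0.02, 2.59]] ang [0.0, 0.013, 0.0]
-f [ 9.92659588e-01 -4.82555972e-04 -1.19694235e-01]
lat [-2.89 21.6   0.35]
```

Call:
carry_out(claw=[6.4, 6.4, 6.4, 6.4, 6.4, 6.4, 6.4, 4, 3.5, 3.5, 3.5, 3.5, 3.5, 3.5, 3.5, 3.5, 3.5, 3.5, 3.5], delta_pos=[[-0.05, -0.02, 2.59], [-0.08, -0.02, 2.59], [-0.12, -0.02, 2.59], [-0.15, -0.02, 2.59], [-0.18, -0.02, 2.59], [-0.22, -0.02, 2.5], [0, 0, 0], [0, 0, 0], [0, 0, 0], [0, 0, 0], [0, 0, 0], [0.4, 0, -0.05], [0.4, 0, -0.05], [0.4, 0, -0.05], [0.4, 0, -0.05], [0.4, 0, -0.05], [0.4, 0, -0.05], [0.4, 0, -0.05], [0, 0, 0]], angular=[[0, 0.013, 0], [0, 0.013, 0], [0, 0.013, 0], [0, 0.013, 0], [0, 0.013, 0], [0, 0.013, 0], [0, 0, 0], [0, 0, 0], [0, 0, 0], [0, 0, 0], [0, 0, 0], [0, 0, 0], [0, 0, 0], [0, 0, 0], [0, 0, 0], [0, 0, 0], [0, 0, 0], [0, 0, 0], [0, 0, 0]])

```text
clock: 39.45
position: [0.4351, -0.1872, 0.0134]
ee_rot: [-0.212, 3.011, 0.012]
force: [2.6, 1.3, 9.3]
width: 0.43
gripper_force: 49.8
```

```bash
python3 st.py; python3 - <<'E'
from h import *
o=arm.observe();M=R.from_rotvec(o["ee_rot"]).as_matrix();print("lat",(M.T@(np.array([.434,.031,.0115])-o["position"])*100).round(2))
E
```

```text
39.45 [ 0.9    0.585 -0.74   2.193  0.761  0.494  1.306] [ 0.4351 -0.1872  0.0134] [2.6 1.3 9.3]
[[-0.983, -0.14, 0.122], [-0.139, 0.99, 0.016], [-0.123, -0.001, -0.992]]
fk err [0.0039 0.0002 0.0009]
lat [-2.91 21.62  0.54]
```

Call:
carry_out(claw=[6.4, 6.4, 6.4, 6.4, 6.4, 6.4, 6.4, 6.4, 6.4, 6.4, 6.4, 6.4, 6.4, 6.4, 6.4, 6.4, 4, 3.5, 3.5, 3.5], delta_pos=[[0, 0, 0], [0, 0, 0], [0, 0, -1.5], [0, 0, -2.5], [0, 0, -2.5], [-0.48, 3.6, 0.07], [-0.48, 3.6, 0.07], [-0.48, 3.6, 0.07], [-0.48, 3.6, 0.07], [-0.48, 3.6, 0.07], [-0.48, 3.6, 0.07], [0, 0, 0], [0, 0, 2.5], [0, 0, 2.5], [0, 0, 1.5], [0, 0, 0], [0, 0, 0], [0, 0, 0], [0, 0, 0], [0, 0, 0]], angular=[[0, 0, 0], [0, 0, 0], [0, 0, 0], [0, 0, 0], [0, 0, 0], [0, 0, 0], [0, 0, 0], [0, 0, 0], [0, 0, 0], [0, 0, 0], [0, 0, 0], [0, 0, 0], [0, 0, 0], [0, 0, 0], [0, 0, 0], [0, 0, 0], [0, 0, 0], [0, 0, 0], [0, 0, 0], [0, 0, 0]])

```text
clock: 41.45
position: [0.4329, 0.0306, 0.0125]
ee_rot: [-0.211, 3.013, 0.012]
force: [-1.2, 0.1, 7.3]
width: 0.432
gripper_force: 49.8
```

```bash
python3 st.py
```

```text
41.45 [ 0.325  0.515 -0.667  2.304  0.862  0.433  0.661] [0.4329 0.0306 0.0125] [-1.2  0.1  7.3]
[[-0.983, -0.14, 0.12], [-0.139, 0.99, 0.017], [-0.121, -0.0, -0.993]]
fk err [0.0012 0.0033 0.0016]
```

Call:
carry_out(claw=[3.5, 3.5, 3.5, 3.5, 3.5, 3.5, 6.4, 6.4, 6.4, 6.4, 6.4, 6.4, 6.4, 6.4], delta_pos=[[0.4, 0, -0.05], [0.4, 0, -0.05], [0.4, 0, -0.05], [0.4, 0, -0.05], [0.4, 0, -0.05], [0, 0, 0], [0, 0, 0], [0, 0, 0], [0, 0, -1], [0, 0, -2.5], [0, 0, -4], [0, 0, -4], [0, 0, -4], [0, 0, 0]], angular=[[0, 0, 0], [0, 0, 0], [0, 0, 0], [0, 0, 0], [0, 0, 0], [0, 0, 0], [0, 0, 0], [0, 0, 0], [0, 0, 0], [0, 0, 0], [0, 0, 0], [0, 0, 0], [0, 0, 0], [0, 0, 0]])

```text
clock: 42.85
position: [0.3953, 0.0247, 0.169]
ee_rot: [-0.208, 3.01, 0.01]
force: [-0.2, -0.2, 0.1]
width: 0.696
gripper_force: 0.0
```

```bash
python3 st.py; python3 - <<'E'
from h import *
w=arm.get_image("wrist");s=arm.get_image("scene");t=arm.get_image("top")
for p,b in((t,'t'),(w,'w'),(s,'s')):
  for n in("wedge_left_tip","wedge_right_tip","wedge_left_butt","wedge_right_butt","grille_left_foot","grille_right_foot","piston","screw_jar","pliers"):
    for q in arm.place_of(n,p)[:1]:
        o,d=ray(p,q["centre"],b=='w');print(b,n,round(q["conf"],2),(np.array(q["centre"])*[640,400]).round(),(o+d*((.018 if 'butt' in n else .001)-o[2])/d[2]).round(3))
c=cv2.resize(t["frame"][60:310,150:490],None,fx=2.3,fy=2.3,interpolation=cv2.INTER_CUBIC);cv2.imwrite("pics/t9.png",c[:,:,::-1])
E
```

```text
42.85 [ 0.803  0.206 -1.105  2.201  0.303  0.745  1.213] [0.3953 0.0247 0.169 ] [-0.2 -0.2  0.1]
[[-0.983, -0.137, 0.123], [-0.137, 0.991, 0.015], [-0.124, -0.002, -0.992]]
fk err [ 0.0101  0.0024 -0.0004]
t wedge_left_tip 0.91 [304. 199.] [0.554 0.052 0.001]
t wedge_right_tip 0.8 [342. 132.] [ 0.762 -0.068  0.001]
t wedge_left_butt 0.81 [316. 253.] [0.391 0.018 0.018]
t wedge_right_butt 0.98 [241. 121.] [0.797 0.244 0.018]
t grille_left_foot 0.86 [287. 183.] [0.604 0.105 0.001]
t grille_right_foot 0.57 [382. 169.] [ 0.646 -0.189  0.001]
t piston 0.66 [203. 260.] [0.373 0.358 0.001]
t screw_jar 0.91 [188. 195.] [0.571 0.406 0.001]
t pliers 0.7 [447. 236.] [ 0.437 -0.385  0.001]
w wedge_left_tip 0.85 [321. 285.] [0.55  0.05  0.001]
w wedge_right_tip 0.62 [218.  99.] [ 0.338 -0.089  0.001]
w wedge_left_butt 0.93 [321. 171.] [0.396 0.027 0.018]
w wedge_right_butt 0.88 [100.  59.] [ 0.295 -0.234  0.018]
w piston 0.55 [560. 190.] [0.375 0.357 0.001]
w pliers 0.73 [ 37. 167.] [ 0.442 -0.388  0.001]
s wedge_left_tip 0.4 [332. 224.] [0.571 0.049 0.001]
s wedge_right_tip 0.97 [294. 271.] [ 0.756 -0.074  0.001]
s wedge_left_butt 0.46 [263. 242.] [ 0.655 -0.185  0.018]
s wedge_right_butt 0.73 [401. 279.] [0.796 0.259 0.018]
s grille_left_foot 0.72 [350. 230.] [0.596 0.11  0.001]
s grille_right_foot 0.64 [260. 242.] [ 0.644 -0.197  0.001]
s piston 0.48 [413. 185.] [0.386 0.362 0.001]
s pliers 0.64 [217. 195.] [ 0.433 -0.385  0.001]
```

View pics/t9.png

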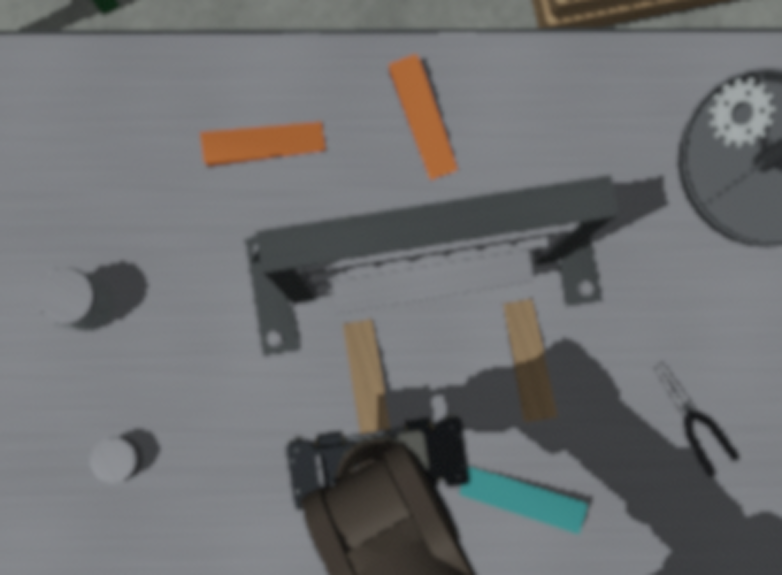

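```bash
python3 -c "
from cell import arm
print(arm.sign_off())"
```

```text
the job is handed in; nothing more can be done
None
```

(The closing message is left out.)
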